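# Make the edge sander safe and hold its belt tensioner back

### The arm

A 6-joint arm with a two-finger parallel gripper is mounted at the origin on the work surface. World frame = base frame: x ahead of the robot, y to its left, z up, the work surface at z = 0. Lengths are in mm, angles in rad, forces in N, time in s.
With the tool pointing down it reaches from about 350 to 875 mm from the base axis. Payload 4.2 kg.
Tool frame: the origin (TCP) lies midway between the tips of the shut fingers; the grasp point (between the pads) lies 19 mm behind it (arm.tcp_to_grasp is the distance from the TCP to the grasp point, in mm); z points along the fingers, y is the line along which they close (so a half turn about z gives the same grasp; the last joint's range is limited). The gripper opens to 85 mm and grips with 20 to 120 N. Pads are 22 mm wide; open, the fingers measure 114 mm over their backs; the gripper's body (76 mm by 85 mm) begins 54 mm behind the grasp point. The pads swing forward as they close: fully open they stand 13 mm farther back than shut.
Start: joints at [1.528, 0.385, 0.008, 0, -1.194, -0.259], TCP at [185.742, 596.74, 209.212] pointing down, gripper open.
Joint ranges: [-3.14, 3.14], [-1.21, 2.06], [-1.07, 1.41], [-3.16, 2.05], [-2.99, -0.16], [-3.1, 3.1]. Speed limits (rad/s): [2.79, 2.79, 3.14, 3.14, 3.14, 3.14].

### API

Orientations are given as a unit quaternion [x, y, z, w].
In Python, from bench import arm, imaging, job, models gives the robot as it stands.
- The arm moves only by the tool arm_command, never from a script. Its argument "rows" is a list of rows, each an object with "grip": the opening, from 0 (shut) to 1 (fully open); "linear": the shift along the tool's x, y, z in mm, a list of three; "rot": the turn, a rotation vector about the tool's x, y, z in rad, a list of three. In form: [{"grip": grip, "linear": [tx, ty, tz], "rot": [rx, ry, rz]}, ...]. A call has 1 to 10 rows; each row is the pose to reach, as a shift and turn from the pose commanded when the call began, along the tool's axes at that moment; what a row does not reach only later rows make up. A row lasts 1/8 s, in which the tool goes at most 62.5 mm and 10.7 degrees, less where a joint would pass 70% of its speed; a pose out of reach is approached as far as the arm can. A call with a gripper value outside its range is refused whole. The fingers move at their own pace and stop on an object; the grip force is fixed at half the most. Time passes only in rows, so rows that repeat a pose let the fingers close. It gives the time, the measured TCP pose, the force, the opening and the grip force at its end, in the units of the state.
- arm.read_state(): the state, without advancing time (a new reading comes with each control period).
- imaging.get_image(name): name is "side" or "top" or "wrist"; returns a dict with "frame" (384x512x3 uint8, red, green, blue), "fx", "fy", "cx", "cy" (pixels), "extrinsics" (4x4, takes a point from world to camera coordinates); the wrist camera has in their place "T_tool_cam" (4x4, takes a point from camera to tool coordinates, whose origin is the TCP and whose axes are the flange's). Camera axes: x right, y down, z forward; pixel columns grow to the right and rows downward; lengths in mm; the calibration is good to about 2 mm. A picture is of the moment at which its call begins: read the wrist's pose just before it. There is no depth.
- job.job_done(): hands the job in; it is judged then, once.
Trained networks look in a picture, given as the dict that the camera call returned (one of the last four; its "shot" number tells which), for a name from the list of things; names that differ only in an ending like _2 or _b are one class to them, and where a whole thing is asked for, a point or a joint stands for the part that bears it (a point fixed in the world has none). Each returns a list of dicts, best first, with "score" (0 to 1); they miss things now and then, are a little off and sometimes report something else, mostly with a low value. They report only what shows in the picture. A call takes as long as a camera call. They do not tell look-alikes from the thing itself.
- models.spot_in(picture, query): "rect" ([left, top, right, bottom] in pixels, round what is visible of it).
- models.tip_of(picture, query): "pixel" ([column, row] in pixels: a listed point, or the origin of a listed thing).
The state is a dict: "clock": time; "joints": joint angles; "joint_vel": joint speeds; "joint_efforts": joint torques, N m; "position": TCP position; "ee_rot": TCP orientation; "contact_force": force on the tool from outside, world axes, zero at the start; "wrist_torque": the same for the moment, N m; "gripper_width": finger opening in mm; "grasp_force": force on a finger pad.
Only numpy, scipy, OpenCV 4.12 (cv2) and the standard library are available. Lean on these libraries where they do the work, as an engineer would, in place of code of your own. Each camera call takes 0.05 s, during which the arm holds its last target. There are 200 camera calls.

### The job

The bench sander needs a new belt: first press its mushroom stop button all the way down and let it spring up again, then turn the isolator knob on the other control box clockwise as far as it goes. Then push the upright handle of the sprung tensioner arm back towards the rubber drive drum, past its ratchet click, and finish while still holding it there against its spring, ready for the belt to be slipped on. Leave the other things lying about where they are.

Things in the scene. Friction and masses are not known exactly. Their poses are not given: they have to be found in the camera images.
- sander: Edge sander, bolted down, belt off. Grey base 200 (x) x 400 (y) x 30 mm with a 100 x 110 mm tongue at its -x edge, centred on y -100 mm, carrying the brass pawl in a steel guide (top 56 mm). Origin: centre of the main base's underside, z up. Black rubber drive drum 80 mm across at (5, 125) mm, spindle top 142 mm; platen and motor housing behind it, top 140 mm. Tensioner arm at the -y end.
- pivot (a point): Vertical hinge axis of the tensioner arm, at (80, -110) mm in the sander's frame, 50 mm above the bench; axes as the sander's.
- tensioner (a joint): Arm angle, rad: 0 sprung out (start), growing clockwise seen from above, hard stop 0.46. The arm points to -x of the sander, leaning 0.23 to -y at 0, 0.23 to +y at 0.46. Spring at the handle 4 N at 0, 9.5 N at the stop; from about 0.23 to 0.33 the pawl rides over a tooth, adding up to 4 N, then clicks in behind it: past the click is 0.34 and more. It does not lock: let go, it springs back.
- handle (a point): Centre of the top of the arm's handle: upright black round bar 24 mm across, 48 to 150 mm above the bench, 170 mm from the pivot. It travels 78 mm to the sander's +y. The arm below is 48 mm high; 75 mm from the pivot it carries a 50 mm aluminium idler drum, spindle top 133 mm. The point turns with the arm: +x points at the pivot, +y against the push, z up.
- stop_box: Fixed grey control box 90 x 90 x 50 mm with the mushroom stop button in the middle of its top. Origin: centre of the underside, z up. The two boxes are alike and may stand in either place.
- stop_top (a point): Centre of the top of the mushroom button: grey dome 46 mm across, top 88 mm above the bench when up. Pressed straight down.
- stop_button (a joint): How far the mushroom button is pressed, m: 0 up, 0.008 at its bottom stop. Spring: 2 N at first, 6 N at the bottom; it comes up by itself.
- isolator_box: Fixed grey control box 90 x 90 x 50 mm with the rotary isolator knob in the middle of its top. Origin: centre of the underside, z up.
- isolator_grip (a point): Point on the knob's vertical axis at gripping height, 87 mm above the bench. Its grip is an upright bar 42 mm long (along this point's x, which turns with the knob), 14 mm thick (y), 64 to 94 mm above the bench, over a disc 44 mm across.
- isolator (a joint): Angle of the isolator knob, rad, growing clockwise seen from above: near 0 (0 to 0.2) at the start = on, 1.3 = off, at its stop. It turns with light friction (0.04 N m) and stays where it is left. At 0 the bar lies along the x axis of the box.
- push_block: Bystander: wooden push block 30 x 90 x 47 mm, loose on the sander's base. Leave it alone; origin at its underside's centre.
- polish_tin: Bystander: round steel tin 84 mm across, 50 mm high. Leave it alone; origin at its underside's centre.
- screwdriver: Bystander: screwdriver 200 mm long, lying. Leave it alone; origin at its underside's centre.
- hammer: Bystander: hammer 280 mm long with a wooden handle, lying. Leave it alone; origin at its underside's centre.
- offcut: Bystander: pale wooden offcut 140 x 45 x 22 mm. Leave it alone; origin at its underside's centre.
- glue: Bystander: white bottle 56 mm across, 130 mm tall, standing. Leave it alone; origin at its underside's centre.
- ear_muffs: Bystander: black ear muffs, about 140 x 140 mm, 84 mm high. Leave it alone; origin at its underside's centre.
Mind the look-alikes: they are no part of the job. What is shaped like the isolator_box but blue or green is not meant.

How it is judged (in metres and radians):
On the way, in this order (a step that is already met when the one before it is completed fails the run):
1. the mushroom stop button is pressed down (value of joint stop_button above 0.006 m), for 0.1 s.
2. the isolator knob is turned clockwise to its stop, the button up again (value of joint isolator above 1.1 rad and value of joint stop_button below 0.003 m), for 0.2 s.
3. the tensioner arm is pushed back past its click (value of joint tensioner above 0.34 rad and contact force between any of the fingers, the arm and tensioner above 4 N), for 0.3 s.
At the end, for the whole second after the job is handed in: Through the last second the robot itself holds the tensioner arm back past its click (above 0.34 rad, at rest within 0.1 rad/s, the robot pressing on it with more than 4 N), the isolator knob is at off (above 1.1 of 1.3 rad) and the stop button is up again (less than 3 mm down) (all of step 2 and all of step 3 and velocity of joint tensioner between -0.1 and 0.1 rad/s); the arm keeps its last pose, push and grip.
It fails at once if a thing lying about (push block, tin, screwdriver, hammer, offcut, bottle, ear muffs) is moved by more than 30 mm (distance of any of push_block, polish_tin, screwdriver, hammer, offcut, glue, ear_muffs from where it was at the start of the episode above 0.03 m).
It also fails if it takes over 64 s, if anything falls off the work surface, if the arm or the gripper's body presses on something with over 40 N, if the wrist force passes 120 N, or if a joint passes its speed limit or range.

## Working session

There is one attempt and no reset: what is moved stays moved. The work goes in short steps, Python scripts to look and compute and a tool call to move; the robot and the scene stay as the last step left them, time stands still between calls to the robot, and variables do not carry over. Pictures are saved under pics/ and viewed, at most 10 in all, crops included, and the job is handed in when it is done.

Besides the shell and the picture viewer there is one more tool, called after "Emit:" in YAML: its name, and indented under it one key for each argument. arm_command: Moves the arm, as the interface text tells. Its arguments: {"type":"object","properties":{"rows":{"type":"array"}},"required":["rows"]}

```bash
mkdir -p pics
cat > h.py <<'E'
import numpy as np, cv2
from bench import arm, imaging, job, models
from scipy.spatial.transform import Rotation as R
def cam(p):
    if 'extrinsics' in p: return np.array(p['extrinsics'],float)
    raise KeyError
def ray(p,px,z,T=None):
    E=np.linalg.inv(cam(p)) if T is None else T
    d=E[:3,:3]@np.array([(px[0]-p['cx'])/p['fx'],(px[1]-p['cy'])/p['fy'],1.]); o=E[:3,3]
    return o+d*(z-o[2])/d[2]
def wristT(s,p):
    T=np.eye(4); T[:3,:3]=R.from_quat(s['ee_rot']).as_matrix(); T[:3,3]=s['position']
    return T@np.array(p['T_tool_cam'])
def save(p,n): cv2.imwrite('pics/'+n+'.png',cv2.cvtColor(p['frame'],cv2.COLOR_RGB2BGR))
E
python3 - <<'E'
from h import *
s=arm.read_state(); print({k:np.round(v,3) for k,v in s.items()})
Z={'stop_top':88,'isolator_grip':87,'handle':150,'pivot':50,'sander':0,'stop_box':0,'isolator_box':0,'glue':0,'ear_muffs':0,'polish_tin':0,'hammer':0,'screwdriver':0,'offcut':0,'push_block':30}
for n in ('top','side'):
    p=imaging.get_image(n); save(p,n+'0')
    print(n,np.round(np.linalg.inv(cam(p))[:3,3]))
    for q in Z:
        for r in models.tip_of(p,q)[:3]: print(q,round(r['score'],2),np.round(r['pixel']),np.round(ray(p,r['pixel'],Z[q])))
E
```

```text
{'clock': np.float64(0.0), 'joints': array([ 1.528e+00,  3.860e-01,  7.000e-03, -1.000e-03, -1.194e+00,
       -2.590e-01]), 'joint_vel': array([ 0.001,  0.001,  0.001,  0.   , -0.001,  0.   ]), 'joint_efforts': array([-0.0000e+00, -3.9229e+01,  1.8839e+01,  4.1860e+00, -5.0000e-03,
       -0.0000e+00]), 'position': array([185.558, 596.144, 208.121]), 'ee_rot': array([ 0.989, -0.15 , -0.   ,  0.001]), 'contact_force': array([-0.728, -0.271,  0.605]), 'wrist_torque': array([-0.033,  0.003, -0.012]), 'grasp_force': np.float64(0.0), 'gripper_width': np.float64(85.562)}
top [ 303.    3. 1498.]
stop_top 0.49 [368. 203.] [ 446. -361.   88.]
isolator_grip 0.67 [312. 188.] [ 495. -182.   87.]
isolator_grip 0.6 [222. 238.] [334. 102.  87.]
isolator_grip 0.58 [410. 246.] [ 313. -492.   87.]
handle 0.64 [224. 170.] [540.  98. 150.]
handle 0.48 [160. 150.] [603. 296. 150.]
pivot 0.64 [227. 123.] [721.  94.  50.]
sander 0.58 [195. 139.] [675. 208.   0.]
sander 0.23 [369. 205.] [ 449. -387.    0.]
stop_box 0.67 [360. 204.] [ 454. -357.    0.]
isolator_box 0.9 [330. 255.] [ 282. -251.    0.]
isolat
[... 886 characters left out ...]
e 0.94 [245. 177.] [555.  71. 150.]
handle 0.31 [288. 190.] [659. -46. 150.]
pivot 0.56 [292. 190.] [729.  94.  50.]
sander 0.96 [267. 187.] [675. 212.   0.]
stop_box 0.94 [248. 319.] [ 445. -358.    0.]
isolator_box 0.95 [183. 220.] [339.  97.   0.]
isolator_box 0.85 [249. 267.] [ 495. -180.    0.]
isolator_box 0.76 [176. 304.] [ 274. -258.    0.]
glue 0.86 [182. 169.] [378. 452.   0.]
ear_muffs 0.76 [331. 246.] [ 760. -167.   -0.]
polish_tin 0.97 [302. 275.] [ 629. -255.   -0.]
hammer 0.63 [154. 187.] [257. 341.   0.]
hammer 0.3 [244. 176.] [613. 317.   0.]
screwdriver 0.62 [334. 322.] [ 645. -426.    0.]
offcut 0.85 [196. 256.] [354. -90.   0.]
push_block 0.63 [244. 165.] [624. 355.  30.]
```

```bash
python3 -c "
import cv2
a=cv2.imread('pics/top0.png');b=cv2.resize(a[90:300,90:450],(800,467),interpolation=cv2.INTER_CUBIC);cv2.imwrite('pics/top1.png',b)"
```

```text
(no output)
```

View pics/top1.png

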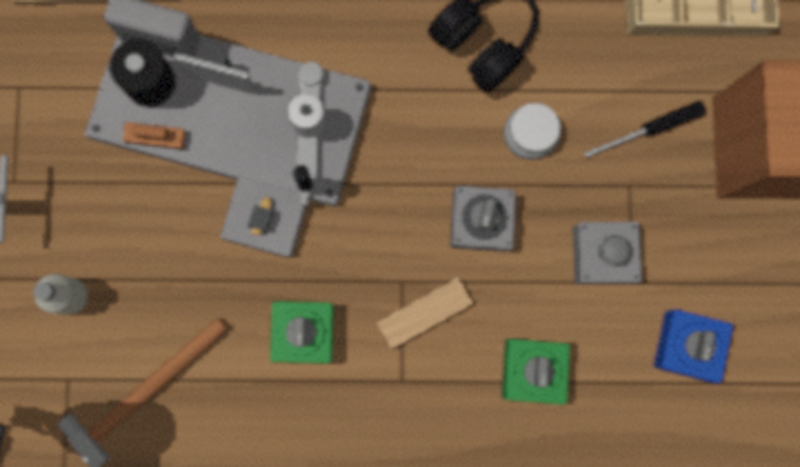

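View pics/side0.png

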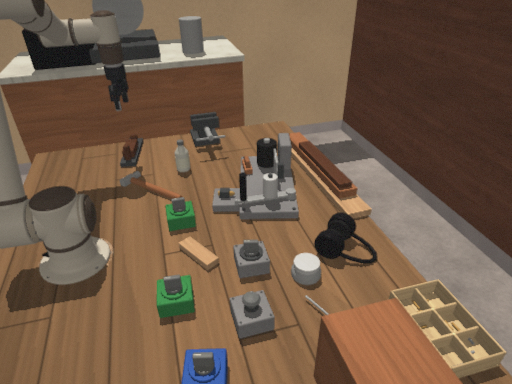

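The two grey boxes are the ones meant. In the full top picture the knob is at (312,188), about (497,-181) mm, and the mushroom is at (368,203), about (449,-363) mm. The knobs at (222,238), (330,255) and (410,246) are green, green and blue, so they are look-alikes. The enlarged crop confirms this. The sander is yawed by about -15°, with its handle near (553,95).

Emit:
arm_command:
  rows:
    - {"grip":0,"linear":[432,333,0],"rot":[0,0,-0.302]}
    - {"grip":0,"linear":[432,333,0],"rot":[0,0,-0.302]}
    - {"grip":0,"linear":[432,333,0],"rot":[0,0,-0.302]}
    - {"grip":0,"linear":[432,333,0],"rot":[0,0,-0.302]}
    - {"grip":0,"linear":[432,333,0],"rot":[0,0,-0.302]}
    - {"grip":0,"linear":[432,333,0],"rot":[0,0,-0.302]}
    - {"grip":0,"linear":[432,333,0],"rot":[0,0,-0.302]}
    - {"grip":0,"linear":[432,333,0],"rot":[0,0,-0.302]}
    - {"grip":0,"linear":[432,333,0],"rot":[0,0,-0.302]}
    - {"grip":0,"linear":[432,333,0],"rot":[0,0,-0.302]}

```text
clock: 2.75
position: [500.4, 148.0, 209.1]
ee_rot: [1.0, -0.002, -0.0, 0.0]
contact_force: [0.5, 0.4, -0.1]
gripper_width: -0.0
grasp_force: 0.0
```

Emit:
arm_command:
  rows:
    - {"grip":0,"linear":[-50,480,-40],"rot":[0,0,0]}
    - {"grip":0,"linear":[-50,480,-40],"rot":[0,0,0]}
    - {"grip":0,"linear":[-50,480,-40],"rot":[0,0,0]}
    - {"grip":0,"linear":[-50,480,-40],"rot":[0,0,0]}
    - {"grip":0,"linear":[-50,480,-40],"rot":[0,0,0]}
    - {"grip":0,"linear":[-50,480,-40],"rot":[0,0,0]}
    - {"grip":0,"linear":[-50,480,-40],"rot":[0,0,0]}
    - {"grip":0,"linear":[-50,480,-40],"rot":[0,0,0]}
    - {"grip":0,"linear":[-50,480,-40],"rot":[0,0,0]}
    - {"grip":0,"linear":[-50,480,-40],"rot":[0,0,0]}

```text
clock: 4.0
position: [449.4, -328.8, 249.0]
ee_rot: [1.0, 0.0, -0.0, -0.0]
contact_force: [0.3, 0.8, -0.2]
gripper_width: 0.1
grasp_force: 0.0
```

Run:
```python
from h import *
s=arm.read_state(); p=imaging.get_image('wrist'); save(p,'w1'); T=wristT(s,p)
print(s['position'],np.round(T,2))
for q,z in (('stop_top',88),('isolator_grip',87),('stop_box',0)):
    for r in models.tip_of(p,q)[:3]: print(q,round(r['score'],2),np.round(r['pixel']),np.round(ray(p,r['pixel'],z,T)))
```

```text
[ 449.39697835 -328.79161526  248.96970201] [[ 0.0000e+00 -9.5000e-01 -3.2000e-01  5.3240e+02]
 [-1.0000e+00 -0.0000e+00  0.0000e+00 -3.2925e+02]
 [-0.0000e+00  3.2000e-01 -9.5000e-01  4.1513e+02]
 [ 0.0000e+00  0.0000e+00  0.0000e+00  1.0000e+00]]
stop_top 0.75 [288. 164.] [ 451. -360.   88.]
isolator_grip 0.95 [ 91. 108.] [ 504. -176.   87.]
isolator_grip 0.8 [400. 287.] [ 311. -488.   87.]
isolator_grip 0.69 [186. 314.] [ 275. -248.   87.]
stop_box 0.77 [285. 144.] [ 454. -364.    0.]
```

View pics/w1.png

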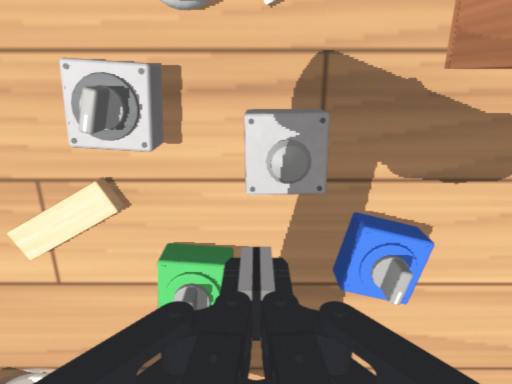

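The picture shows the mushroom at (288,162), the grey isolator at (100,108) with its bar roughly upright, and the green and blue knobs below. Pressing the mushroom now.

Emit:
arm_command:
  rows:
    - {"grip":0,"linear":[2,32,60],"rot":[0,0,0]}
    - {"grip":0,"linear":[2,32,110],"rot":[0,0,0]}
    - {"grip":0,"linear":[2,32,145],"rot":[0,0,0]}
    - {"grip":0,"linear":[2,32,158],"rot":[0,0,0]}
    - {"grip":0,"linear":[2,32,163],"rot":[0,0,0]}
    - {"grip":0,"linear":[2,32,167],"rot":[0,0,0]}
    - {"grip":0,"linear":[2,32,170],"rot":[0,0,0]}
    - {"grip":0,"linear":[2,32,170],"rot":[0,0,0]}

```text
clock: 5.2
position: [451.6, -361.7, 79.8]
ee_rot: [1.0, 0.0, 0.001, 0.0]
contact_force: [0.3, 0.0, 0.6]
gripper_width: 0.2
grasp_force: 0.0
```

Emit:
arm_command:
  rows:
    - {"grip":0,"linear":[0,0,1],"rot":[0,0,0]}
    - {"grip":0,"linear":[0,0,2],"rot":[0,0,0]}
    - {"grip":0,"linear":[0,0,2],"rot":[0,0,0]}

```text
clock: 5.58
position: [451.3, -361.6, 77.2]
ee_rot: [1.0, 0.0, -0.0, -0.0]
contact_force: [0.5, -0.2, 0.4]
gripper_width: 0.1
grasp_force: 0.0
```

Run:
```python
from h import *
s=arm.read_state(); print(s['position'],s['contact_force'])
p=imaging.get_image('side'); cv2.imwrite('pics/s2.png',cv2.resize(cv2.cvtColor(p['frame'],cv2.COLOR_RGB2BGR)[220:350,180:330],(600,520),interpolation=cv2.INTER_CUBIC))
```

```text
[ 451.28434663 -361.62184332   77.16624284] [ 0.52409544 -0.1844346   0.35633185]
```

View pics/s2.png

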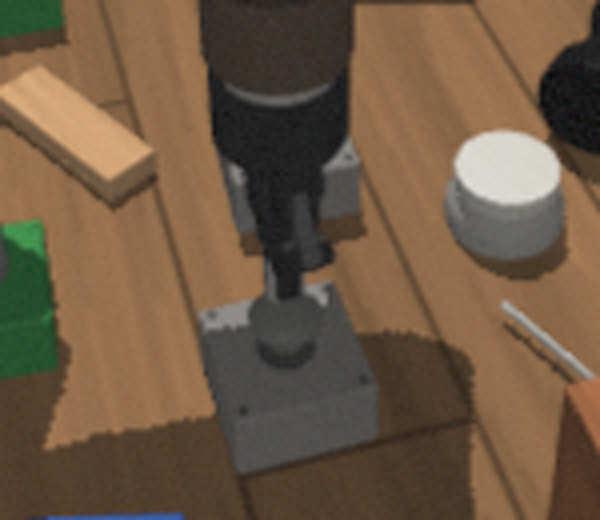

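Run:
```python
from h import *
for n in('side','top'):
    p=imaging.get_image(n); E=cam(p)
    for X in ([451.3,-361.6,77],[451.3,-361.6,88],[451,-361,50]):
        c=E[:3,:3]@np.array(X)+E[:3,3]; print(n,X,p['fx']*c[0]/c[2]+p['cx'],p['fy']*c[1]/c[2]+p['cy'])
    for r in models.tip_of(p,'stop_top')[:2]: print(r['score'],r['pixel'])
    for r in models.spot_in(p,'stop_top')[:2]: print(r['score'],r['rect'])
    save(p,n+'3')
print(arm.read_state()['gripper_width'])
a=cv2.imread('pics/top3.png');cv2.imwrite('pics/t3.png',cv2.resize(a[150:260,290:430],(700,550),interpolation=cv2.INTER_CUBIC))
```

```text
side [451.3, -361.6, 77] 250.6369679925422 299.07460303422624
side [451.3, -361.6, 88] 250.5483261720559 295.9471151582519
side [451, -361, 50] 250.6642414649168 306.4113085338166
0.68 [250.7, 296.3]
0.62 [242.2, 294.6, 261.3, 309.5]
0.21 [175.7, 140.1, 192.3, 171.6]
top [451.3, -361.6, 77] 366.9953612629457 202.1556109306911
top [451.3, -361.6, 88] 367.8677020032535 201.8041673854778
top [451, -361, 50] 364.7295977017928 203.0856195659267
0.38 [368.0, 204.7]
0.39 [362.0, 207.4, 371.8, 206.7]
-0.10356048640911565
```

View pics/t3.png

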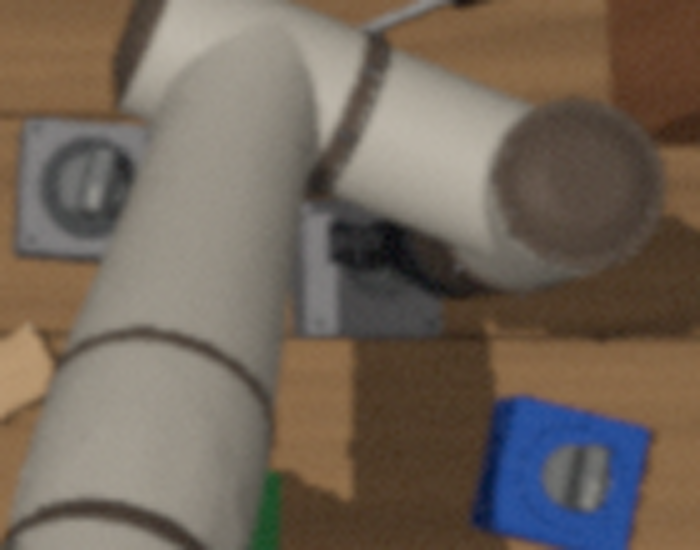

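The overhead view is mostly covered by the arm. Its fingers look left of and above the dome, and no force is felt, so I check with the wrist camera.

Run:
```python
from h import *
s=arm.read_state(); p=imaging.get_image('wrist'); save(p,'w2')
print(s['clock'],s['position'],s['joints'],s['contact_force'])
T=np.linalg.inv(wristT(s,p))
c=T[:3,:3]@s['position']+T[:3,3]; print(p['fx']*c[0]/c[2]+p['cx'],p['fy']*c[1]/c[2]+p['cy'])
for r in models.tip_of(p,'stop_top')[:2]: print(r)
```

```text
5.925 [ 451.3317526  -361.62727499   77.20943727] [-3.95546192e-01  4.33209290e-01 -2.81062512e-01  4.20588416e-06
 -8.56571091e-01  1.96649857e+00] [ 0.34196588 -0.07794642  0.36963268]
255.59966531685473 239.9022559751151
{'pixel': [253.5, 252.5], 'score': 0.98}
```

View pics/w2.png

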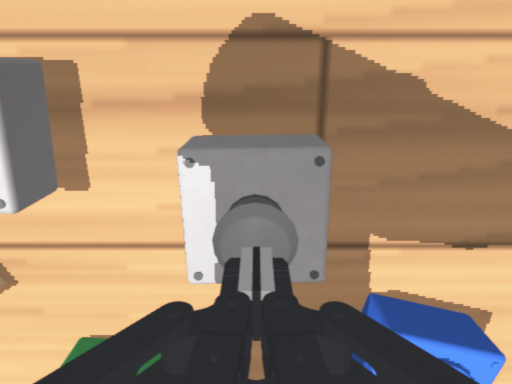

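The fingers (tip at (256,248)) are centred on the dome (253,252), so the position is right and the tips only just reach it. I press further in small steps.

Emit:
arm_command:
  rows:
    - {"grip":0,"linear":[0,0,2],"rot":[0,0,0]}
    - {"grip":0,"linear":[0,0,4],"rot":[0,0,0]}
    - {"grip":0,"linear":[0,0,5],"rot":[0,0,0]}
    - {"grip":0,"linear":[0,0,5],"rot":[0,0,0]}

```text
clock: 6.52
position: [451.3, -361.6, 72.1]
ee_rot: [1.0, 0.0, -0.0, -0.0]
contact_force: [0.4, 0.3, -0.0]
gripper_width: 0.2
grasp_force: 0.0
```

Emit:
arm_command:
  rows:
    - {"grip":0,"linear":[0,0,2],"rot":[0,0,0]}
    - {"grip":0,"linear":[0,0,4],"rot":[0,0,0]}
    - {"grip":0,"linear":[0,0,5],"rot":[0,0,0]}
    - {"grip":0,"linear":[0,0,5],"rot":[0,0,0]}

```text
clock: 7.02
position: [451.3, -361.6, 67.1]
ee_rot: [1.0, 0.0, -0.0, -0.0]
contact_force: [-0.6, 0.0, 0.3]
gripper_width: -0.1
grasp_force: 0.0
```

Emit:
arm_command:
  rows:
    - {"grip":0,"linear":[0,0,2],"rot":[0,0,0]}
    - {"grip":0,"linear":[0,0,4],"rot":[0,0,0]}
    - {"grip":0,"linear":[0,0,5],"rot":[0,0,0]}
    - {"grip":0,"linear":[0,0,5],"rot":[0,0,0]}

```text
clock: 7.52
position: [451.6, -361.8, 62.5]
ee_rot: [1.0, 0.0, 0.0, 0.0]
contact_force: [0.0, 0.5, 3.8]
gripper_width: 0.0
grasp_force: 1.7
```

Run:
```python
from h import *
p=imaging.get_image('side'); a=cv2.resize(cv2.cvtColor(p['frame'],cv2.COLOR_RGB2BGR)[255:325,215:285],(500,500),interpolation=cv2.INTER_CUBIC)
s=arm.read_state();print(s['position'],s['contact_force'],s['joint_efforts'])
for r in models.tip_of(p,'stop_top')[:1]: print(r)
w=imaging.get_image('wrist'); b=cv2.cvtColor(w['frame'],cv2.COLOR_RGB2BGR)[150:330,160:340]
cv2.imwrite('pics/c4.png',np.hstack([cv2.resize(a,(400,400)),cv2.resize(b,(400,400))]))
```

```text
[ 451.55832573 -361.77342186   62.54084673] [-0.41000359 -0.30172845  2.93231782] [-7.15903938e-02 -3.66407061e+01  1.40573314e+01  3.00682805e+00
  1.19895972e-01  2.04840753e-04]
{'pixel': [248.7, 296.6], 'score': 0.53}
```

View pics/c4.png

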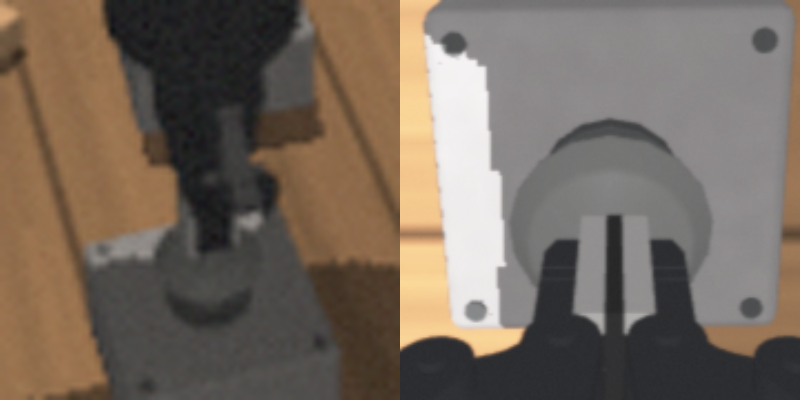

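Contact at last (3 N at z about 62.5), so the effective fingertip sits about 24 mm above the reported TCP. I press on.

Emit:
arm_command:
  rows:
    - {"grip":0,"linear":[0,0,2],"rot":[0,0,0]}
    - {"grip":0,"linear":[0,0,4],"rot":[0,0,0]}
    - {"grip":0,"linear":[0,0,6],"rot":[0,0,0]}
    - {"grip":0,"linear":[0,0,6],"rot":[0,0,0]}

```text
clock: 8.18
position: [451.6, -361.9, 57.9]
ee_rot: [1.0, 0.001, 0.0, 0.0]
contact_force: [-1.8, 3.5, 12.9]
gripper_width: -0.1
grasp_force: 6.2
```

```bash
python3 -c "
from h import *
print(arm.tcp_to_grasp,[a for a in dir(arm) if a[0]!='_'])"
```

```text
18.700000000000003 ['IKError', 'read_state', 'tcp_to_grasp']
```

Emit:
arm_command:
  rows:
    - {"grip":0,"linear":[0,0,2],"rot":[0,0,0]}
    - {"grip":0,"linear":[0,0,3],"rot":[0,0,0]}
    - {"grip":0,"linear":[0,0,3],"rot":[0,0,0]}
    - {"grip":0,"linear":[0,0,3],"rot":[0,0,0]}

```text
clock: 8.68
position: [451.7, -362.0, 57.7]
ee_rot: [1.0, 0.001, 0.001, 0.001]
contact_force: [-5.5, 7.2, 26.1]
gripper_width: -0.1
grasp_force: 13.0
```

Run:
```python
from h import *
w=imaging.get_image('wrist'); b=cv2.cvtColor(w['frame'],cv2.COLOR_RGB2BGR)[150:330,160:340]
cv2.imwrite('pics/c5.png',cv2.resize(b,(500,500)))
```

```text
(no output)
```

The button has bottomed (26 N, z stuck at 57.7, i.e. tip 22 mm above the TCP). I lift and go above the isolator.

Emit:
arm_command:
  rows:
    - {"grip":0,"linear":[0,0,-40],"rot":[0,0,0]}
    - {"grip":0,"linear":[0,0,-90],"rot":[0,0,0]}
    - {"grip":0.6,"linear":[10,-60,-130],"rot":[0,0,0]}
    - {"grip":0.6,"linear":[30,-120,-150],"rot":[0,0,0]}
    - {"grip":0.6,"linear":[48,-182,-150],"rot":[0,0,0]}
    - {"grip":0.6,"linear":[48,-182,-150],"rot":[0,0,0]}
    - {"grip":0.6,"linear":[48,-182,-150],"rot":[0,0,0]}

```text
clock: 9.6
position: [499.1, -178.8, 202.4]
ee_rot: [1.0, 0.001, -0.001, -0.0]
contact_force: [-0.2, -0.7, 0.0]
gripper_width: 51.1
grasp_force: 0.0
```

Run:
```python
from h import *
s=arm.read_state(); p=imaging.get_image('wrist'); save(p,'w6'); T=wristT(s,p)
print(s['position'],s['gripper_width'])
for r in models.tip_of(p,'isolator_grip')[:2]: print(round(r['score'],2),np.round(r['pixel']),np.round(ray(p,r['pixel'],87,T),1))
c=models.tip_of(p,'isolator_grip')[0]['pixel'];x,y=map(int,c)
x0=max(0,x-100);y0=max(0,y-100);print(x0,y0)
a=cv2.imread('pics/w6.png')[y0:y0+200,x0:x0+200];print(a.shape)
cv2.imwrite('pics/w6c.png',cv2.resize(a,None,fx=3,fy=3))
```

```text
[ 499.13209355 -178.84100478  202.43967229] 51.09446406461912
0.86 [252. 176.] [ 501.5 -175.2   87. ]
0.63 [324. 382.] [ 275.3 -250.8   87. ]
151 75
(200, 200, 3)
```

View pics/w6c.png

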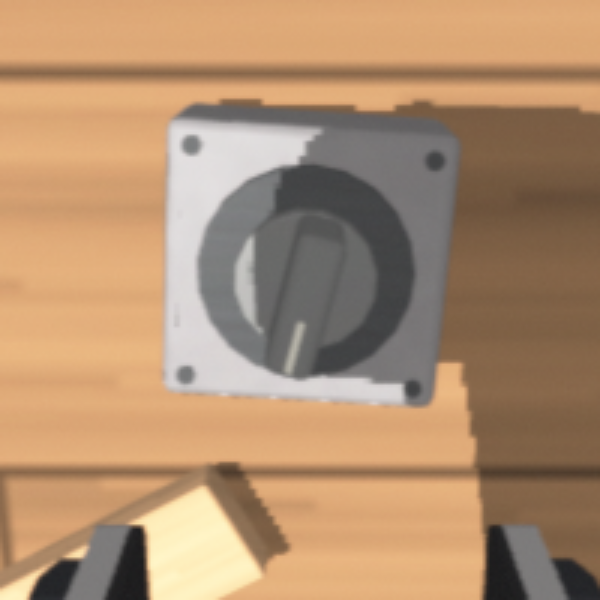

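The crop shows the grey isolator. Its bar runs from (322,235) to (290,372), so its yaw is about -0.24 rad (joint about 0.18). Its centre is near (500,-177). I align, go down and grip.

Emit:
arm_command:
  rows:
    - {"grip":0.6,"linear":[1,-2,50],"rot":[0,0,0.15]}
    - {"grip":0.6,"linear":[1,-2,90],"rot":[0,0,0.24]}
    - {"grip":0.6,"linear":[1,-2,120],"rot":[0,0,0.24]}
    - {"grip":0.6,"linear":[1,-2,140],"rot":[0,0,0.24]}
    - {"grip":0.6,"linear":[1,-2,150],"rot":[0,0,0.24]}
    - {"grip":0.6,"linear":[1,-2,150],"rot":[0,0,0.24]}
    - {"grip":0.6,"linear":[1,-2,150],"rot":[0,0,0.24]}

```text
clock: 10.62
position: [501.0, -178.1, 54.1]
ee_rot: [0.993, -0.12, 0.001, 0.0]
contact_force: [0.3, -0.6, -0.1]
gripper_width: 51.2
grasp_force: 0.0
```

Emit:
arm_command:
  rows:
    - {"grip":0,"linear":[0,0,0],"rot":[0,0,0]}
    - {"grip":0,"linear":[0,0,0],"rot":[0,0,0]}
    - {"grip":0,"linear":[0,0,0],"rot":[0,0,0]}
    - {"grip":0,"linear":[0,0,0],"rot":[0,0,0]}

```text
clock: 11.12
position: [501.2, -175.5, 54.3]
ee_rot: [0.993, -0.119, 0.001, -0.001]
contact_force: [-1.3, 10.2, 5.4]
gripper_width: 12.5
grasp_force: 60.0
```

Emit:
arm_command:
  rows:
    - {"grip":0,"linear":[-1,-3,0],"rot":[0,0,0]}
    - {"grip":0,"linear":[-1,-3,0],"rot":[0,0,0.15]}
    - {"grip":0,"linear":[-1,-3,0],"rot":[0,0,0.3]}
    - {"grip":0,"linear":[-1,-3,0],"rot":[0,0,0.45]}
    - {"grip":0,"linear":[-1,-3,0],"rot":[0,0,0.6]}
    - {"grip":0,"linear":[-1,-3,0],"rot":[0,0,0.75]}
    - {"grip":0,"linear":[-1,-3,0],"rot":[0,0,0.85]}
    - {"grip":0,"linear":[-1,-3,0],"rot":[0,0,0.95]}
    - {"grip":0,"linear":[-1,-3,0],"rot":[0,0,1.05]}
    - {"grip":0,"linear":[-1,-3,0],"rot":[0,0,1.05]}

```text
clock: 12.38
position: [501.8, -174.4, 54.3]
ee_rot: [0.8, -0.6, 0.002, -0.001]
contact_force: [1.9, 1.5, 3.9]
gripper_width: 12.4
grasp_force: 60.1
```

Emit:
arm_command:
  rows:
    - {"grip":0,"linear":[0,0,0],"rot":[0,0,0.06]}
    - {"grip":0,"linear":[0,0,0],"rot":[0,0,0.1]}
    - {"grip":0,"linear":[0,0,0],"rot":[0,0,0.1]}

```text
clock: 12.75
position: [501.9, -174.4, 54.3]
ee_rot: [0.77, -0.638, 0.002, -0.001]
contact_force: [2.4, 2.8, 5.9]
gripper_width: 12.8
grasp_force: 61.3
```

```bash
python3 -c "
from h import *
s=arm.read_state();print(s['wrist_torque'],s['contact_force'],R.from_quat(s['ee_rot']).as_matrix()[:2,0],s['position'],s['joints'])"
```

```text
[ 0.66099923 -0.6006018   0.81772322] [2.37447324 2.82983003 5.90533013] [ 0.18549291 -0.98264419] [ 501.88931672 -174.39990053   54.29671123] [-0.02837476  0.39474301 -0.42425217  0.00133648 -0.7481606   0.21397337]
```

The knob is on its stop (0.8 N m, yaw about -1.38 rad). I release, lift and go to look at the handle.

Emit:
arm_command:
  rows:
    - {"grip":0.5,"linear":[0,0,0],"rot":[0,0,0]}
    - {"grip":0.5,"linear":[0,0,0],"rot":[0,0,0]}
    - {"grip":0.5,"linear":[0,0,0],"rot":[0,0,0]}
    - {"grip":0.5,"linear":[0,0,-50],"rot":[0,0,0]}
    - {"grip":0.5,"linear":[0,0,-110],"rot":[0,0,0]}
    - {"grip":0.7,"linear":[0,0,-165],"rot":[0,0,-0.15]}
    - {"grip":0.7,"linear":[-50,-20,-180],"rot":[0,0,-0.32]}
    - {"grip":0.7,"linear":[-100,-40,-180],"rot":[0,0,-0.5]}
    - {"grip":0.7,"linear":[-150,-60,-180],"rot":[0,0,-0.65]}
    - {"grip":0.7,"linear":[-200,-75,-180],"rot":[0,0,-0.8]}

```text
clock: 14.0
position: [537.5, 37.2, 232.9]
ee_rot: [0.957, -0.289, -0.0, 0.0]
contact_force: [0.6, -0.1, 0.4]
gripper_width: 59.7
grasp_force: 0.0
```

```bash
python3 -c "
from h import *
s=arm.read_state();print(s['contact_force'],R.from_quat(s['ee_rot']).as_matrix()[:2,:2],s['position'],s['gripper_width'])"
```

```text
[ 0.57225227 -0.121094    0.37869767] [[ 0.83345537 -0.55258596]
 [-0.55258628 -0.83345569]] [537.52148269  37.2059807  232.86374932] 59.659914919020196
```

Emit:
arm_command:
  rows:
    - {"grip":0.7,"linear":[-14,-18,-20],"rot":[0,0,-0.17]}
    - {"grip":0.7,"linear":[-14,-18,-20],"rot":[0,0,-0.32]}
    - {"grip":0.7,"linear":[-14,-18,-20],"rot":[0,0,-0.32]}
    - {"grip":0.7,"linear":[-14,-18,-20],"rot":[0,0,-0.32]}

```text
clock: 14.5
position: [535.8, 58.1, 252.7]
ee_rot: [0.991, -0.136, -0.001, 0.0]
contact_force: [-0.5, -0.7, 0.1]
gripper_width: 59.7
grasp_force: 0.0
```

Run:
```python
from h import *
s=arm.read_state(); p=imaging.get_image('wrist'); save(p,'w7'); T=wristT(s,p)
print(s['position'],s['gripper_width'],R.from_quat(s['ee_rot']).as_matrix()[:2,:2])
for q,z in(('handle',150),('pivot',50),('isolator_grip',87),('sander',0)):
    for r in models.tip_of(p,q)[:2]: print(q,round(r['score'],2),np.round(r['pixel']),np.round(ray(p,r['pixel'],z,T),1))
```

```text
[535.7899798   58.05737936 252.67803598] 59.72269495333548 [[ 0.96307888 -0.26921644]
 [-0.26921706 -0.96307946]]
handle 0.82 [213. 176.] [550.5  89.6 150. ]
isolator_grip 0.66 [502. 132.] [ 502.1 -177.7   87. ]
isolator_grip 0.64 [274. 338.] [326.2  94.6  87. ]
sander 0.64 [95. 71.] [669.1 211.5   0. ]
```

View pics/w7.png

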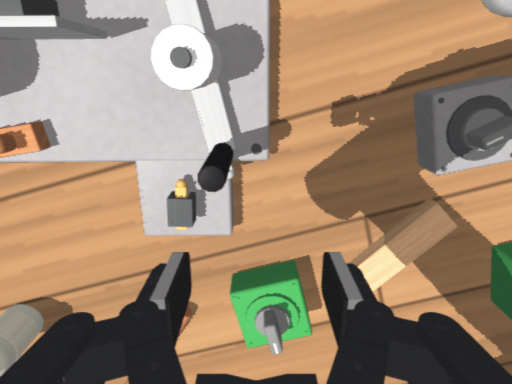

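The handle top is at (213,175), which gives (551,90). The sander is aligned with the tool (yaw -0.27). I move over it with the gripper open, go down and grip.

Emit:
arm_command:
  rows:
    - {"grip":1,"linear":[6,-35,0],"rot":[0,0,0]}
    - {"grip":1,"linear":[6,-35,30],"rot":[0,0,0]}
    - {"grip":1,"linear":[6,-35,70],"rot":[0,0,0]}
    - {"grip":1,"linear":[6,-35,110],"rot":[0,0,0]}
    - {"grip":1,"linear":[6,-35,140],"rot":[0,0,0]}
    - {"grip":1,"linear":[6,-35,155],"rot":[0,0,0]}
    - {"grip":1,"linear":[6,-35,163],"rot":[0,0,0]}
    - {"grip":1,"linear":[6,-35,163],"rot":[0,0,0]}

```text
clock: 15.75
position: [551.7, 90.7, 90.5]
ee_rot: [0.991, -0.135, 0.0, -0.0]
contact_force: [0.0, 0.5, 0.6]
gripper_width: 85.5
grasp_force: 0.0
```

Emit:
arm_command:
  rows:
    - {"grip":0,"linear":[0,0,0],"rot":[0,0,0]}
    - {"grip":0,"linear":[0,0,0],"rot":[0,0,0]}
    - {"grip":0,"linear":[0,0,0],"rot":[0,0,0]}
    - {"grip":0,"linear":[0,0,0],"rot":[0,0,0]}
    - {"grip":0,"linear":[0,0,0],"rot":[0,0,0]}

```text
clock: 16.38
position: [551.7, 91.4, 90.9]
ee_rot: [0.991, -0.134, 0.001, -0.001]
contact_force: [-1.1, 2.9, 4.2]
gripper_width: 22.8
grasp_force: 58.6
```

Handle gripped (22.8 mm wide). Pushing along its arc.

Emit:
arm_command:
  rows:
    - {"grip":0,"linear":[-1,-8,0],"rot":[0,0,0]}
    - {"grip":0,"linear":[-3,-18,0],"rot":[0,0,0]}
    - {"grip":0,"linear":[-4,-28,0],"rot":[0,0,0]}
    - {"grip":0,"linear":[-4,-38,0],"rot":[0,0,0]}
    - {"grip":0,"linear":[-4,-47,0],"rot":[0,0,0]}
    - {"grip":0,"linear":[-4,-55,0],"rot":[0,0,0]}
    - {"grip":0,"linear":[-3,-62,0],"rot":[0,0,0]}
    - {"grip":0,"linear":[-2,-68,0],"rot":[0,0,0]}
    - {"grip":0,"linear":[-1,-72,0],"rot":[0,0,0]}
    - {"grip":0,"linear":[-1,-72,0],"rot":[0,0,0]}

```text
clock: 17.62
position: [563.3, 156.3, 90.4]
ee_rot: [0.991, -0.137, -0.006, 0.004]
contact_force: [-15.2, -6.9, 14.8]
gripper_width: 22.6
grasp_force: 61.3
```

Emit:
arm_command:
  rows:
    - {"grip":0,"linear":[0,0,0],"rot":[0,0,0]}
    - {"grip":0,"linear":[0,0,0],"rot":[0,0,0]}
    - {"grip":0,"linear":[0,0,0],"rot":[0,0,0]}
    - {"grip":0,"linear":[0,0,0],"rot":[0,0,0]}

```text
clock: 18.12
position: [563.3, 156.1, 90.4]
ee_rot: [0.991, -0.137, -0.006, 0.004]
contact_force: [-14.7, -7.8, 15.1]
gripper_width: 22.6
grasp_force: 61.2
```

Run:
```python
from h import *
s=arm.read_state(); print(s['position'],s['contact_force'],s['joint_vel'])
d=s['position'][:2]-np.array([551.7,91.4]); print('travel',d@[.269,.963],d@[.963,-.269])
p=imaging.get_image('side'); a=cv2.cvtColor(p['frame'],cv2.COLOR_RGB2BGR)[120:330,150:350]
cv2.imwrite('pics/fin.png',cv2.resize(a,(570,600),interpolation=cv2.INTER_CUBIC))
```

```text
[563.25621809 156.11205198  90.38777737] [-14.70600156  -7.79320517  15.14836684] [-0.00032428  0.00092415  0.0005509  -0.00166447 -0.00054428 -0.0013392 ]
travel 65.42632872217803 -6.278903959159794
```

View pics/fin.png

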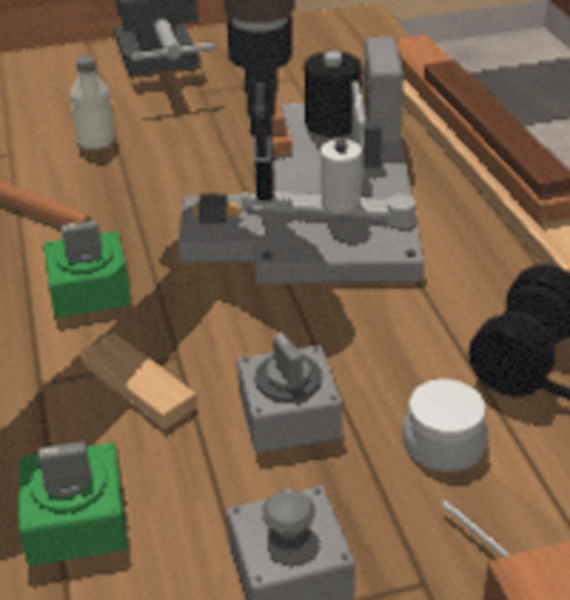

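The picture shows the arm swung towards the drum with the fingers on the handle, the knob at (288,360) turned and the mushroom at (288,515) up. The travel of 65.7 mm means about 0.39 rad. I add a little margin and ease the radial strain.

Emit:
arm_command:
  rows:
    - {"grip":0,"linear":[-2,-2,0],"rot":[0,0,0]}
    - {"grip":0,"linear":[-4,-4,0],"rot":[0,0,0]}
    - {"grip":0,"linear":[-4,-5,0],"rot":[0,0,0]}
    - {"grip":0,"linear":[-4,-5,0],"rot":[0,0,0]}
    - {"grip":0,"linear":[-4,-5,0],"rot":[0,0,0]}
    - {"grip":0,"linear":[-4,-5,0],"rot":[0,0,0]}

```text
clock: 18.92
position: [565.3, 160.9, 90.4]
ee_rot: [0.991, -0.137, -0.002, 0.004]
contact_force: [0.0, -14.6, 6.4]
gripper_width: 22.4
grasp_force: 60.2
```

```bash
python3 -c "
from bench import job
print(job.job_done())"
```

```text
the job is handed in; nothing more can be done
None
```

I pressed the stop button to its bottom and it sprang back up, turned the isolator to its stop, and handed the job in with the gripper still holding the tensioner at about 0.42 rad, past its click; the hand-in returned no verdict.

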